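# Couple a damper canister to the bleed stand and wind it under the fill nozzle

## Robot

A 7-joint arm with a two-finger parallel gripper is mounted at the origin on the work surface. World frame = base frame: x ahead of the robot, y to its left, z up, the work surface at z = 0. Lengths are in mm, angles in rad, forces in N, time in s.
With the tool pointing down it reaches from about 425 to 950 mm from the base axis. Payload 16.7 kg.
Tool frame: the origin (TCP) lies at the very end of the fingers, on their centre line; the grasp point (between the pads) lies 19 mm behind it (hold_point_z is the distance from the TCP to the grasp point, in mm); z points along the fingers, y is the line along which they close (so a half turn about z gives the same grasp; the last joint's range is limited). The gripper opens to 94 mm and grips with 3 to 60 N. Pads are 16 mm wide; open, the fingers measure 119 mm over their backs; the gripper's body (75 mm by 177 mm) begins 78 mm behind the grasp point.
Start: joints at [1.034, 0.426, 0.074, 1.606, -0.034, 1.111, -0.067], TCP at [255.22, -624.85, 205.467] pointing down, gripper open.
Joint ranges: [-2.85, 2.85], [-0.5, 2.14], [-1.23, 1.37], [0.21, 2.46], [-1.02, 4.16], [0.16, 2.05], [-2.73, 2.73]. Speed limits (rad/s): [1.89, 1.89, 2.39, 2.39, 3.01, 3.01, 3.01].

## Interface

Orientations are given as a unit quaternion [w, x, y, z].
In Python, from plant import * gives the robot as it stands.
- The arm moves only by the tool send_rows, never from a script. Its argument "moves" is a list of rows, each a list of 3 entries, a list of its own where there are three numbers: the gripper command: -1 is shut, 1 is fully open, values between are in proportion, then the shift along the tool's x, y, z in cm, then the turn, a rotation vector about the tool's x, y, z in rad. A call has 1 to 12 rows; each row shifts and turns the commanded pose from where the row before left it, along the tool's axes as they then stand; what a row does not reach is not made up. A row lasts 1/12 s, in which the tool goes at most 41.7 mm and 7.16 degrees, less where a joint would pass 70% of its speed; a pose out of reach is approached as far as the arm can. A call is refused whole if a number of a shift passes 4.17 or a number of a turn 0.125, either way. A call with a gripper value outside its range is refused whole. The fingers move at their own pace and stop on an object; "newtons" is the grip in N (left out, the last holds). Time passes only in rows, so rows that do not move let the fingers close. It gives the time, the measured TCP pose, the force, the opening and the grip force at its end, in the units of the state.
- get_state(): the state, without advancing time (a new reading comes with each control period).
- grab_frame(name): name is "scene" or "top" or "wrist"; returns the picture (480x640x3 uint8, blue, green, red); there is no depth.
- camera_info(name): a dict with "K" (3x3 intrinsics, pixels), "T" (4x4, takes a point from camera to world coordinates); the wrist camera has in their place "T_tool_cam" (4x4, takes a point from camera to tool coordinates, whose origin is the TCP and whose axes are the flange's). Camera axes: x right, y up, looking along -z (the intrinsics and any distortion apply to the point x, -y, -z); pixel columns grow to the right and rows downward; lengths in mm; the calibration is good to about 2 mm. A picture is of the moment at which its call begins: read the wrist's pose just before it. camera_info takes no time and is no camera call.
- finish_job(): hands the job in; it is judged then, once.
The state is a dict: "clock": time; "joint_positions": joint angles; "qvel": joint speeds; "tau": joint torques, N m; "position": TCP position; "tool_rot": TCP orientation; "wrist_force": force on the tool from outside, world axes, zero at the start; "moment": the same for the moment, N m; "width": finger opening in mm; "gripper_force": force on a finger pad.
Only numpy, scipy, OpenCV 4.12 (cv2) and the standard library are available. Lean on these libraries where they do the work, as an engineer would, in place of code of your own. Each camera call takes 0.05 s, during which the arm holds its last target. There are 200 camera calls.

## Task

Pick up the black canister, lower its bell-shaped socket gently over the steel ball on the bleed stand's carriage until it sits flush, and only then press its red latch lever fully down. Then take the crank by its yellow loose grip sleeve and, keeping the sleeve held, wind the carriage clockwise until the canister's brass filler port is directly under the tip of the amber syringe. Let go and leave everything else on the bench as it is.

Things in the scene. Friction and masses are not known exactly. Their poses are not given: they have to be found in the camera images.
- canister_grip (a point): Loose canister, 0.5 to 0.8 kg, upright, 105 mm tall: black cylinder 40 mm in diameter (56 to 102 mm above its underside; white and orange bands) on an aluminium bell coupler. This point: on its axis, 80 mm above its underside, where to grip. z up its axis; the latch lever sticks out to its -x side (63 mm from the axis, 70 mm high when up); fingers closing along its y clear it.
- canister_mouth (a point): Centre of the canister's underside: the mouth of the bell socket. Rim 80 mm in outer diameter, neck of the bell 52 mm; socket 51 mm deep and 44 mm wide inside, flaring to 72 mm at the mouth, so that the ball (40 mm) guides it in. Same axes as canister_grip.
- canister_port (a point): The brass filler port at the centre of the canister's top face, 105 mm above its underside.
- latch (a joint): Red lever on the canister's -x side: 0 = up (46 degrees up and outwards), grows as pressed, 0.8 rad = fully down (level, at its stop). Hinge along the canister's y, 34 mm from its axis, 36 mm above its underside. 2 to 4 N near its end moves it; friction holds it where left. It drives a pawl under the ball: pressed too early, it keeps the ball out.
- latch_tip (a point): Top face of the red lever (20 mm wide, 6 mm thick, 42 mm long), 2 mm from its free end; moves with it. Lever up: 58 mm from the canister's axis, 69 mm above its underside; down: 74 mm from the axis, 42 mm above. Pushed straight down at 55 to 60 mm from the canister's axis it goes all the way.
- seat (a point): Centre of the carriage's round aluminium top plate (96 mm in diameter), 40 mm above the bench, where the canister's underside rests when home. Its axes are the stand's: y along the carriage's travel, towards the syringe, z up; moves with the carriage. The stand is bolted down, 480 mm long along its y, 90 mm wide; its place and yaw vary.
- ball (a point): Centre of the steel ball, 40 mm in diameter, on an 18 mm neck, 28 mm above the seat plate (its top 88 mm above the bench). When the canister is home its rim rests on the plate, with 2 mm of play around the ball.
- carriage (a joint): Travel of the carriage along the stand's y in m: 0 = loading position (start), limit 0.19. Driven only by the crank; it does not drive back.
- crank (a joint): Crank on the blue gearbox, vertical axis: 0 at the start, grows clockwise seen from above. One turn (6.283 rad) moves the carriage 90 mm towards the syringe. Takes 6 to 8 N at the sleeve and stops where it is left. 1.2 to 1.9 turns are needed.
- crank_axis (a point): Fixed point on the crank's vertical axis at the height of the sleeve's centre (112 mm above the bench), 165 mm from the loading position along the stand's -y.
- sleeve_center (a point): Centre of the yellow grip sleeve with two black rings: an upright cylinder 28 mm in diameter, 60 mm tall (82 to 142 mm above the bench), 45 mm from the crank axis. It spins freely on its pin, so fingers may hold it from above without turning while it is led round the circle. Below it is the 20 mm wide steel crank arm, top 78 mm above the bench.
- nozzle_tip (a point): Lower tip of the fixed amber syringe's steel nozzle, 162 mm above the bench (17 mm over a seated canister's top), over the carriage's line of travel, 115 to 160 mm from the loading position. Its arm, 238 to 252 mm above the bench, comes from a thin post 280 mm tall, 76 mm farther along the stand's +y.
- canister: The canister's own frame: origin at canister_mouth, same axes.
- sleeve: The yellow sleeve's own frame: origin at sleeve_center, z up; it spins about z.
- grease_jar: Bystander: jar 64 mm in diameter, 58 mm tall, green cap; origin under its centre.
- air_sleeve: Bystander: upright blue tube, 60 mm in diameter, 60 mm tall; origin under its centre.
- wrench: Bystander: steel wrench lying along its x; origin on its underside.
- mallet: Bystander: hammer lying along its x; origin on its underside.
- driver: Bystander: screwdriver lying along its x; origin on its underside.
- oil_bottle: Bystander: white bottle 60 mm in diameter, 160 mm tall; origin under its centre.
- shock: Bystander: shock absorber lying along its x, 215 mm long, 42 mm thick; origin on its underside.
Things that resemble listed ones, but are neither listed nor needed, are in the scene too. What is meant by the canister is not brown, green or turquoise, and is the smaller of those in its own colour.

How it is judged (in metres and radians):
On the way, in this order (a step that is already met when the one before it is completed fails the run):
1. the canister is lifted clear of the bench (height (world z) of canister_mouth above 0.03 m), for 0.1 s.
2. the canister sits flush on the carriage plate over the ball, its lever still up (horizontal distance between canister_mouth and seat below 0.006 m and z of canister_mouth in the frame of seat below 0.004 m and angle between canister_mouth's own z axis and vertical below 0.08 rad and value of joint latch below 0.25 rad), for 0.2 s.
3. the latch lever is pressed fully down with the canister home (horizontal distance between canister_mouth and seat below 0.006 m and z of canister_mouth in the frame of seat below 0.004 m and angle between canister_mouth's own z axis and vertical below 0.08 rad and value of joint latch above 0.7 rad), for 0.2 s.
4. the canister is wound under the nozzle (all of step 3 and horizontal distance between canister_port and nozzle_tip below 0.01 m), for 0.2 s.
At the end, for the whole second after the job is handed in: The canister sits upright and flush on the carriage plate (underside within 6 mm of the seat's centre and 4 mm of its height), its latch lever down (at least 0.7 of 0.8 rad), its filler port within 10 mm horizontally of the nozzle tip; everything is at rest and released (all of step 4 and linear speed of canister below 0.02 m/s and velocity of joint crank between -0.1 and 0.1 rad/s); the robot touches nothing.
It fails at once if the canister is dropped onto the ball or carriage instead of lowered (moving faster than 0.45 m/s over the ball while not held) (horizontal distance between canister_mouth and ball below 0.05 m and linear speed of canister above 0.45 m/s and contact force between the fingers and canister below 0.5 N).
It fails at once if the carriage is wound more than 10 mm while the latch is not down (value of joint carriage above 0.01 m and value of joint latch below 0.6 rad).
It fails at once if the crank turns while its grip sleeve is not held by the fingers ((velocity of joint crank above 1 rad/s or velocity of joint crank below -1 rad/s) and contact force between the fingers and sleeve below 0.2 N).
It fails at once if another loose thing on the bench is moved more than 40 mm (distance of any of grease_jar, air_sleeve, wrench, mallet, driver, oil_bottle, shock from where it was at the start of the episode above 0.04 m).
It also fails if it takes over 72 s, if anything falls off the work surface, if the arm or the gripper's body presses on something with over 40 N, if the wrist force passes 120 N, or if a joint passes its speed limit or range.

## Working session

There is one attempt and no reset: what is moved stays moved. The work goes in short steps, Python scripts to look and compute and a tool call to move; the robot and the scene stay as the last step left them, time stands still between calls to the robot, and variables do not carry over. Pictures are saved under pics/ and viewed, at most 11 in all, crops included, and the job is handed in when it is done.

Besides the shell and the picture viewer there is one more tool, called after "Call:" by a JSON object that holds its "op" and its "data". send_rows: Moves the arm, as the interface text tells. Its arguments: {"type":"object","properties":{"moves":{"type":"array"},"newtons":{"type":"number"}},"required":["moves"]}

```bash
ls; mkdir -p pics; python3 - <<'E'
from plant import *
import cv2
s=get_state(); print(s)
for n in ("scene","top"):
    f=grab_frame(n); cv2.imwrite(f"pics/{n}0.png",f); c=camera_info(n); print(n,c)
print(camera_info("wrist"))
E
```

```text
pics
{'clock': 0.0, 'joint_positions': array([ 1.03346618,  0.42671798,  0.07386707,  1.60662932, -0.03409065,
        1.1107807 , -0.06710861]), 'qvel': array([0.00045892, 0.00012428, 0.00095491, 0.00156925, 0.00074259,
       0.00071483, 0.00114892]), 'tau': array([-2.93557845e-03, -9.35825372e+01,  3.66518967e+00, -4.54201090e+01,
       -4.91053099e-02,  2.02310452e-02,  1.28743468e-04]), 'position': array([ 255.06120841, -624.47413499,  204.77560707]), 'tool_rot': array([-6.13104889e-04,  9.81262079e-01,  1.92676739e-01, -1.75751616e-04]), 'wrist_force': array([-0.10133949, -0.91516926,  0.03456164]), 'moment': array([-0.02719981, -0.02925736,  0.01270218]), 'gripper_force': 0.0, 'width': 93.80798486732871}
scene {'K': array([[460.35812051,   0.        , 317.0304412 ],
       [  0.        , 460.35812051, 234.43177794],
       [  0.        ,   0.        ,   1.        ]]), 'T': array([[-1.35022487e-01, -7.19606643e-01,  6.81127894e-01,
         1.38736169e+03],
       [ 9.90708539e-01, -1.09352714e-01,  8.08614533e-02,
         1.11537302e+02],
       [ 1.62947450e-02,  6.85717335
[... 464 characters left out ...]
05030e+01],
       [-1.58534865e-02,  9.74350353e-02,  9.95115612e-01,
         1.45637219e+03],
       [ 0.00000000e+00,  0.00000000e+00,  0.00000000e+00,
         1.00000000e+00]])}
{'K': array([[360.50578494,   0.        , 313.49936931],
       [  0.        , 360.50578494, 247.11097148],
       [  0.        ,   0.        ,   1.        ]]), 'T_tool_cam': array([[ 3.75526752e-04,  9.57483999e-01,  2.88486136e-01,
         8.34860500e+01],
       [ 9.99999927e-01, -3.37726307e-04, -1.80803107e-04,
        -1.54866297e-02],
       [-7.56867242e-05,  2.88486183e-01, -9.57484056e-01,
        -1.78284130e+02],
       [ 0.00000000e+00,  0.00000000e+00,  0.00000000e+00,
         1.00000000e+00]])}
```

View pics/top0.png

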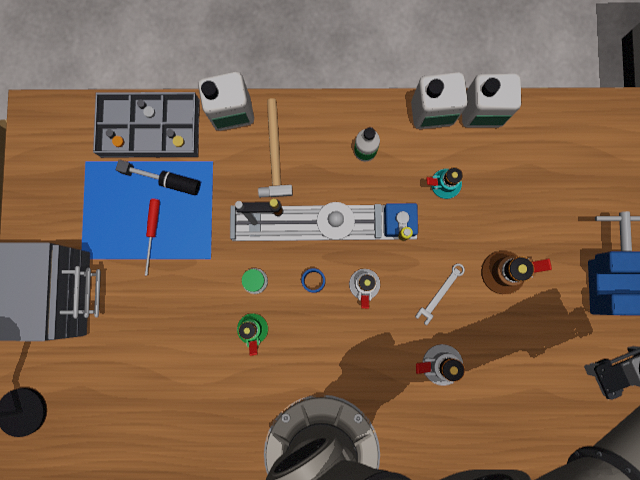

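View pics/scene0.png

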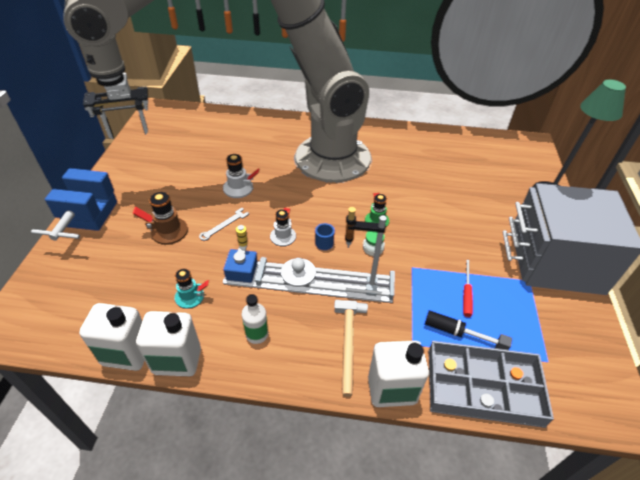

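```bash
cat > h.py <<'E'
from plant import *
import numpy as np, cv2
from scipy.spatial.transform import Rotation as R
def cam(n,st=None):
    c=camera_info(n); K=c["K"]
    if n=="wrist":
        q=st["tool_rot"]; T=np.eye(4); T[:3,:3]=R.from_quat(q,scalar_first=True).as_matrix(); T[:3,3]=st["position"]
        return K,T@c["T_tool_cam"]
    return K,c["T"]
def ray(KT,u,v,z):
    K,T=KT; d=np.linalg.solve(K,[u,v,1.0]); d=T[:3,:3]@(d*[1,-1,-1]); o=T[:3,3]
    return (o+d*(z-o[2])/d[2]).round(1)
def proj(KT,p):
    K,T=KT; q=np.linalg.inv(T)@np.r_[p,1]; q=K@(q[:3]*[1,-1,-1]); return (q[:2]/q[2]).round(1)
E
python3 - <<'E'
import cv2
f=cv2.imread("pics/top0.png")[190:320,225:425]
cv2.imwrite("pics/c1.png",cv2.resize(f,None,fx=4,fy=4,interpolation=cv2.INTER_CUBIC))
E
```

```text
(no output)
```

View pics/c1.png

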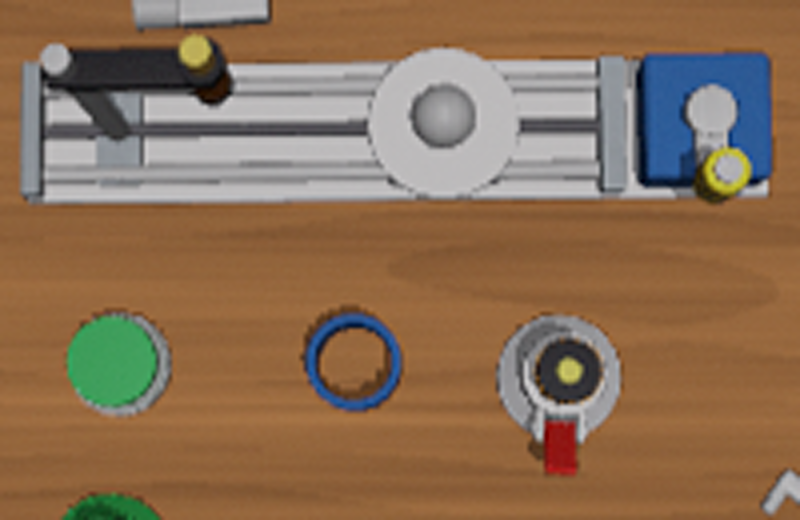

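```bash
python3 - <<'E'
from h import *
k=cam("top")
for n,u,v,z in [("plate",443,122,40),("ball",443,115,68),("portTop",570,371,105),("rim",560,376,3),("lever",561,471,70),("sleeveTop",727,167,142),("hub",711,108,84),("railL",40,203,10),("railR",769,199,10),("post",56,60,280),("syrTop",196,52,260)]:
    print(n,ray(k,225+u/4-.375,190+v/4-.375,z))
f=cv2.imread("pics/scene0.png")[180:320,210:410]
cv2.imwrite("pics/c2.png",cv2.resize(f,None,fx=4,fy=4,interpolation=cv2.INTER_CUBIC))
E
```

```text
plate [586.3 -35.1  40. ]
ball [586.4 -34.7  68. ]
portTop [ 425.9 -109.9  105. ]
rim [ 427.  -110.6    3. ]
lever [ 366.3 -106.5   70. ]
sleeveTop [ 543.9 -200.   142. ]
hub [ 588.1 -198.8   84. ]
railL [538.  225.2  10. ]
railR [ 540.7 -245.2   10. ]
post [582.8 173.1 280. ]
syrTop [590.7 100.9 260. ]
```

View pics/c2.png

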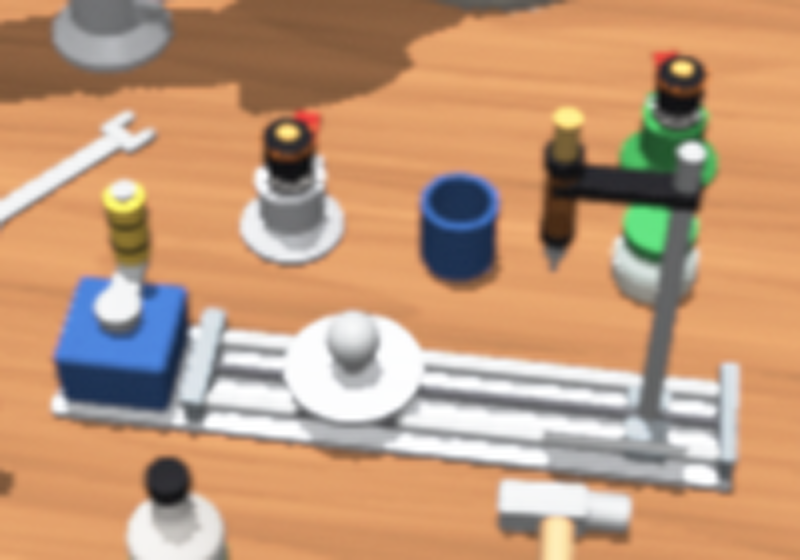

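Call:
{"op": "send_rows", "data": {"moves": [[1,[0,0,0],[0,0,0.097]],[1,[0,0,0],[0,0,0.097]],[1,[0,0,0],[0,0,0.097]],[1,[0,0,0],[0,0,0.097]],[1,[1.1,-3.2,0],[0,0,0]],[1,[1.1,-3.2,0],[0,0,0]],[1,[1.1,-3.2,0],[0,0,0]],[1,[1.1,-3.2,0],[0,0,0]],[1,[1.1,-3.2,0],[0,0,0]],[1,[1.1,-3.2,0],[0,0,0]],[1,[1.1,-3.2,0],[0,0,0]],[1,[1.1,-3.2,0],[0,0,0]]], "newtons": 25}}

```text
clock: 1.1
position: [343.4, -367.2, 205.3]
tool_rot: [-0.0, 1.0, -0.0, -0.0]
wrist_force: [0.3, 0.2, -0.0]
width: 94.4
gripper_force: 0.0
```

Call:
{"op": "send_rows", "data": {"moves": [[1,[1.1,-3.2,0],[0,0,0]],[1,[1.1,-3.2,0],[0,0,0]],[1,[1.1,-3.2,0],[0,0,0]],[1,[1.1,-3.2,0],[0,0,0]],[1,[1.1,-3.2,0],[0,0,0]],[1,[1.1,-3.2,0],[0,0,0]],[1,[1.0,-3.2,0],[0,0,0]],[1,[1.0,-3.2,0],[0,0,0]],[1,[0,0,0],[0,0,0]],[1,[0,0,0],[0,0,0]],[1,[0,0,0],[0,0,0]]]}}

```text
clock: 2.02
position: [429.1, -113.3, 205.3]
tool_rot: [0.0, 1.0, -0.0, -0.0]
wrist_force: [-0.6, -0.6, 0.4]
width: 93.8
gripper_force: 0.0
```

```bash
python3 - <<'E'
from h import *
s=get_state(); f=grab_frame("wrist"); np.save("s1.npy",s,allow_pickle=True)
cv2.imwrite("pics/w1.png",f)
k=cam("wrist",s)
print(s["position"],s["tool_rot"],s["joint_positions"])
print("pred port",proj(k,[426,-110,105]),"ball",proj(k,[586.4,-35,68]),"noz", ray(cam("scene"),348.1,247.1,162))
E
```

```text
[ 429.09627428 -113.26378556  205.34949286] [ 3.80096443e-05  9.99999974e-01 -9.62984931e-05 -2.01471522e-04] [ 0.32925155  0.05493928 -0.22325732  2.08761191  0.01458153  1.00084329
 -1.47254219]
pred port [309.  250.3] ball [212.5  39.5] noz [583.4  98.4 162. ]
```

View pics/w1.png

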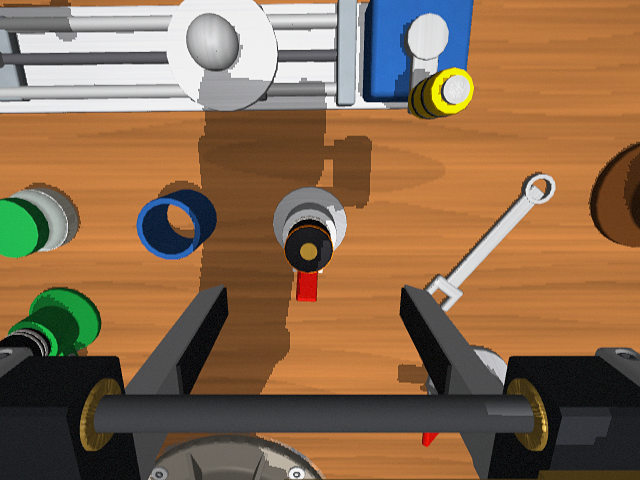

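Call:
{"op": "send_rows", "data": {"moves": [[1,[-0.3,-0.3,2.4],[0,0,0]],[1,[0,0,2.4],[0,0,0]],[1,[0,0,2.4],[0,0,0]],[1,[0,0,2.4],[0,0,0]],[1,[0,0,2.4],[0,0,0]],[1,[0,0,2.4],[0,0,0]],[1,[0,0,0],[0,0,0]],[-1,[0,0,0],[0,0,0]],[-1,[0,0,0],[0,0,0]],[-1,[0,0,0],[0,0,0]],[-1,[0,0,0],[0,0,0]],[-1,[0,0,0],[0,0,0]]], "newtons": 35}}

```text
clock: 3.07
position: [426.9, -110.1, 62.4]
tool_rot: [0.0, 1.0, -0.0, 0.001]
wrist_force: [-1.4, -0.3, -0.2]
width: 64.0
gripper_force: 0.0
```

Call:
{"op": "send_rows", "data": {"moves": [[-1,[0,0,0],[0,0,0]],[-1,[0,0,0],[0,0,0]],[-1,[0,0,0],[0,0,0]],[-1,[0,0,0],[0,0,0]],[-1,[0,0,0],[0,0,0]]]}}

```text
clock: 3.48
position: [426.5, -109.7, 61.6]
tool_rot: [-0.0, 1.0, -0.0, 0.0]
wrist_force: [0.4, 2.0, 1.9]
width: 39.0
gripper_force: 35.0
```

Call:
{"op": "send_rows", "data": {"moves": [[-1,[0,0,-1.0],[0,0,0]],[-1,[0,0,-2.4],[0,0,0]],[-1,[0,0,-2.4],[0,0,0]],[-1,[0,0,-2.4],[0,0,0]],[-1,[0,0,-2.4],[0,0,0]],[-1,[0,0,-2.4],[0,0,0]],[-1,[2.0,-2.5,0],[0,0,0]],[-1,[2.0,-2.5,0],[0,0,0]],[-1,[2.0,-2.5,0],[0,0,0]],[-1,[1.4,0,0],[0,0,0]],[-1,[0,0,0],[0,0,0]],[-1,[0,0,0],[0,0,0]]]}}

```text
clock: 4.48
position: [500.1, -34.7, 191.4]
tool_rot: [-0.0, 1.0, 0.0, -0.001]
wrist_force: [-0.8, -0.9, -5.7]
width: 39.6
gripper_force: 35.0
```

```bash
python3 - <<'E'
from h import *
s=get_state(); f=grab_frame("wrist")
cv2.imwrite("pics/w2.png",f)
k=cam("wrist",s)
print(s["position"],s["tool_rot"],s["wrist_force"],s["width"])
print("ball",proj(k,[586.4,-35,68]),"plate",proj(k,[586.4,-35,40]),"noz",proj(k,[583.4,98.4,162]),"port",proj(k,s["position"]+[0,0,44]))
E
```

```text
[500.05086986 -34.66223088 191.38252952] [-9.82554197e-05  9.99999712e-01  2.41854748e-04 -7.12267947e-04] [-0.79689504 -0.91615079 -5.74531026] 39.63401312326106
ball [313.5 134.6] plate [313.5 134.9] noz [ 71.5 138.6] port [312.7 344.7]
```

View pics/w2.png

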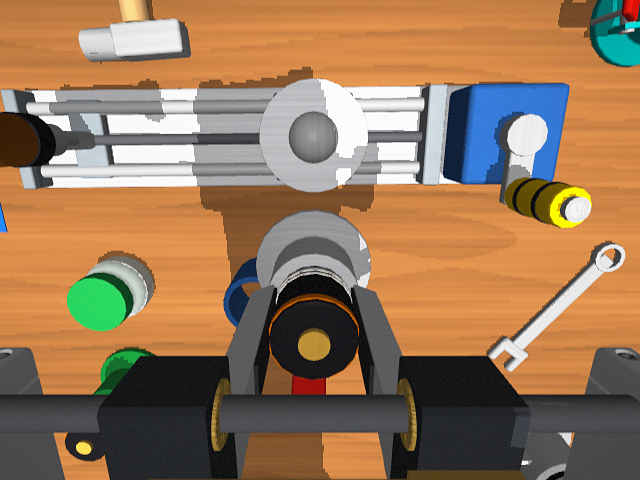

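Call:
{"op": "send_rows", "data": {"moves": [[-1,[2.5,0,0],[0,0,0]],[-1,[2.5,0,0],[0,0,0]],[-1,[2.5,0,0],[0,0,0]],[-1,[1.1,0,0],[0,0,0]],[-1,[0,0,0],[0,0,0]],[-1,[0,0,1.0],[0,0,0]],[-1,[0,0,1.0],[0,0,0]],[-1,[0,0,1.0],[0,0,0]],[-1,[0,0,0],[0,0,0]],[-1,[0,0,0],[0,0,0]]]}}

```text
clock: 5.37
position: [585.3, -35.0, 160.7]
tool_rot: [0.0, 1.0, -0.0, -0.001]
wrist_force: [0.3, -0.0, -5.1]
width: 39.8
gripper_force: 35.0
```

Call:
{"op": "send_rows", "data": {"moves": [[-1,[0,0,0.6],[0,0,0]],[-1,[0,0,0.6],[0,0,0]],[-1,[0,0,0.6],[0,0,0]],[-1,[0,0,0.6],[0,0,0]],[-1,[0,0,0.6],[0,0,0]],[-1,[0,0,0],[0,0,0]]]}}

```text
clock: 5.87
position: [585.7, -34.9, 130.0]
tool_rot: [-0.0, 1.0, -0.0, -0.001]
wrist_force: [0.4, -0.3, -5.2]
width: 39.8
gripper_force: 35.0
```

Call:
{"op": "send_rows", "data": {"moves": [[-1,[0,0,0.5],[0,0,0]],[-1,[0,0,0.5],[0,0,0]],[-1,[0,0,0.5],[0,0,0]],[-1,[0,0,0.5],[0,0,0]],[-1,[0,0,0],[0,0,0]]]}}

```text
clock: 6.28
position: [585.8, -34.9, 110.4]
tool_rot: [-0.0, 1.0, -0.0, -0.001]
wrist_force: [0.1, -0.1, -5.3]
width: 39.6
gripper_force: 35.0
```

Call:
{"op": "send_rows", "data": {"moves": [[-1,[0,0,0.3],[0,0,0]],[-1,[0,0,0.3],[0,0,0]],[-1,[0,0,0.2],[0,0,0]],[-1,[0,0,0],[0,0,0]],[-1,[0,0,0],[0,0,0]]]}}

```text
clock: 6.7
position: [586.4, -34.9, 103.5]
tool_rot: [-0.0, 1.0, -0.0, -0.0]
wrist_force: [0.2, -0.1, -5.9]
width: 39.5
gripper_force: 35.0
```

No sideways force so far. I'll creep down to contact.

Call:
{"op": "send_rows", "data": {"moves": [[-1,[0,0,0.1],[0,0,0]],[-1,[0,0,0.1],[0,0,0]],[-1,[0,0,0],[0,0,0]],[-1,[0,0,0],[0,0,0]]]}}

```text
clock: 7.03
position: [586.5, -34.9, 101.6]
tool_rot: [-0.0, 1.0, -0.0, 0.0]
wrist_force: [0.9, 0.3, -4.8]
width: 39.6
gripper_force: 35.0
```

Call:
{"op": "send_rows", "data": {"moves": [[-1,[0,0,0.1],[0,0,0]],[-1,[0,0,0],[0,0,0]],[-1,[0,0,0],[0,0,0]]]}}

```text
clock: 7.28
position: [586.7, -34.8, 101.5]
tool_rot: [0.0, 1.0, -0.0, 0.0]
wrist_force: [-4.0, 0.7, 9.9]
width: 39.3
gripper_force: 35.0
```

Call:
{"op": "send_rows", "data": {"moves": [[0,[0,0,0],[0,0,0]],[1,[0,0,0],[0,0,0]],[1,[0,0,0],[0,0,0]],[1,[0,0,0],[0,0,0]],[1,[0,0,0],[0,0,0]],[1,[0,0,0],[0,0,0]],[1,[0,0,-2],[0,0,0]],[1,[0,0,-3],[0,0,0]],[1,[0,0,-3],[0,0,0]],[1,[0,0,-1],[0,0,0]],[1,[0,0,0],[0,0,0]],[1,[0,0,0],[0,0,0]]]}}

```text
clock: 8.28
position: [586.4, -35.0, 190.5]
tool_rot: [0.0, 1.0, -0.0, 0.0]
wrist_force: [-0.4, -0.4, -0.5]
width: 94.1
gripper_force: 0.0
```

```bash
python3 - <<'E'
from h import *
s=get_state(); f=grab_frame("wrist")
cv2.imwrite("pics/w3.png",f[100:,:])
k=cam("wrist",s)
print(s["position"],s["tool_rot"],s["wrist_force"],s["width"])
print("port",proj(k,[585.9,-35,145]),"noz",proj(k,[583.4,98.4,162]),"lever",proj(k,[528,-31,109]))
E
```

```text
[586.42140324 -35.03920503 190.48610095] [ 5.43764454e-05  9.99999916e-01 -2.05589555e-04  3.51250312e-04] [-0.37163861 -0.36798545 -0.49021767] 94.08630560470635
port [312.9 271.3] noz [ 97.1 284.8] lever [308.  323.1]
```

View pics/w3.png

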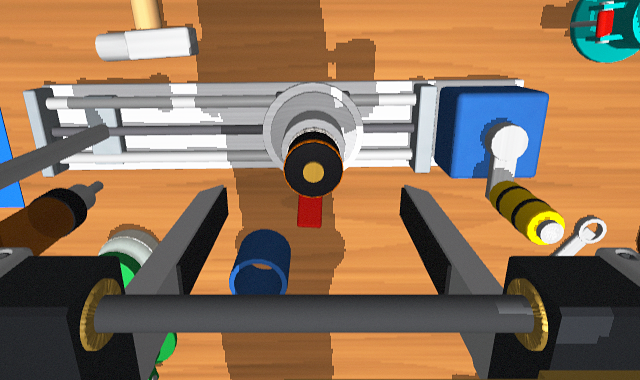

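Call:
{"op": "send_rows", "data": {"moves": [[-1,[-2.0,0,0],[0,0,0]],[-1,[-2.0,-0.3,0],[0,0,0]],[-1,[-1.8,0,0],[0,0,0]],[-1,[0,0,0],[0,0,0]],[-1,[0,0,0],[0,0,0]],[-1,[0,0,0],[0,0,0]],[-1,[0,0,0],[0,0,0]],[-1,[0,0,0],[0,0,0]],[-1,[0,0,2.5],[0,0,0]],[-1,[0,0,2.5],[0,0,0]],[-1,[0,0,2.0],[0,0,0]],[-1,[0,0,0],[0,0,0]]], "newtons": 10}}

```text
clock: 9.33
position: [526.5, -31.9, 116.9]
tool_rot: [-0.0, 1.0, -0.0, -0.003]
wrist_force: [-0.2, -0.4, -0.3]
width: 17.3
gripper_force: 0.0
```

Call:
{"op": "send_rows", "data": {"moves": [[-1,[0,0,0.5],[0,0,0]],[-1,[0,0,0.5],[0,0,0]],[-1,[0,0,0.5],[0,0,0]],[-1,[0,0,0.5],[0,0,0]],[-1,[0,0,0.5],[0,0,0]],[-1,[0,0,0],[0,0,0]]]}}

```text
clock: 9.83
position: [528.7, -31.9, 95.5]
tool_rot: [-0.0, 1.0, -0.0, 0.0]
wrist_force: [1.0, 0.7, 1.0]
width: 0.8
gripper_force: 0.2
```

Call:
{"op": "send_rows", "data": {"moves": [[-1,[0,0,0.3],[0,0,0]],[-1,[0,0,0.3],[0,0,0]],[-1,[0,0,0.3],[0,0,0]],[-1,[0,0,0.2],[0,0,0]],[-1,[0,0,0],[0,0,0]],[-1,[0,0,0],[0,0,0]]]}}

```text
clock: 10.33
position: [528.4, -31.9, 84.4]
tool_rot: [-0.0, 1.0, -0.0, -0.0]
wrist_force: [0.2, 0.0, -0.2]
width: 0.5
gripper_force: 0.0
```

Call:
{"op": "send_rows", "data": {"moves": [[-1,[0,0,0.15],[0,0,0]],[-1,[0,0,0.1],[0,0,0]],[-1,[0,0,0],[0,0,0]],[-1,[0,0,0],[0,0,0]]]}}

```text
clock: 10.67
position: [528.3, -31.9, 82.2]
tool_rot: [0.0, 1.0, -0.0, -0.0]
wrist_force: [-3.4, 0.3, 5.4]
width: 0.6
gripper_force: 2.8
```

Call:
{"op": "send_rows", "data": {"moves": [[-1,[0,0,0.1],[0,0,0]],[-1,[0,0,0],[0,0,0]],[-1,[0,0,0],[0,0,0]]]}}

```text
clock: 10.92
position: [528.3, -31.9, 81.8]
tool_rot: [0.0, 1.0, -0.0, 0.0]
wrist_force: [-6.9, 0.0, 18.9]
width: 0.7
gripper_force: 9.4
```

Call:
{"op": "send_rows", "data": {"moves": [[-1,[0,0,-2],[0,0,0]],[-1,[0,0,-3.5],[0,0,0]],[-1,[0,0,-3.5],[0,0,0]],[-1,[0,0,-3],[0,0,0]],[-1,[0,0,0],[0,0,0]],[-1,[0,0,0],[0,0,0]]]}}

```text
clock: 11.42
position: [529.4, -32.0, 202.6]
tool_rot: [0.0, 1.0, -0.0, 0.002]
wrist_force: [0.5, 0.5, -0.3]
width: 0.6
gripper_force: 0.0
```

```bash
python3 - <<'E'
from h import *
s=get_state(); f=grab_frame("wrist")
k=cam("wrist",s)
print(s["position"],s["joint_positions"])
print("latch tip down",proj(k,[586-76,-31,79]),"up",proj(k,[526,-31,109]),"port",proj(k,[585.9,-35,145]),"sleeve top",proj(k,[544,-200,142]))
cv2.imwrite("pics/w4.png",f[60:,:])
K3=(k[0],None)
q=camera_info("wrist")["T_tool_cam"]
T=np.eye(4);T[:3,:3]=np.diag([1,-1,-1]);T[:3,3]=[586.4,-35.0,190.5]
print("noz from w3",ray((k[0],T@q),102,284,162),"scene",ray(cam("scene"),348.1,247.1,162))
E
```

```text
[529.37497631 -32.01860658 202.56041287] [ 0.20255748  0.20819458 -0.30121271  1.91906716  0.07273383  1.02117914
 -1.70158126]
latch tip down [311.8 260.6] up [311.7 253.6] port [317.5 182.3] sleeve top [556.3 243.1]
noz from w3 [583.8  95.3 162. ] scene [583.4  98.4 162. ]
```

View pics/w4.png

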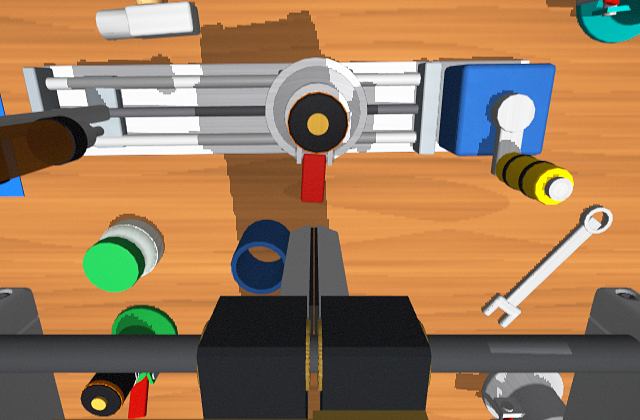

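```bash
python3 - <<'E'
from h import *
q=camera_info("wrist")["T_tool_cam"];K=camera_info("wrist")["K"]
T=np.eye(4);T[:3,:3]=np.diag([1,-1,-1]);T[:3,3]=[529.4,-32.0,202.6]
k=(K,T@q)
for n,u,v,z in [("noz",107,174,162),("sl",559,247,142),("hub",516,172,88),("port",318,184,145)]: print(n,ray(k,u,v,z))
E
```

```text
noz [592.6  91.  162. ]
sl [ 541.1 -202.3  142. ]
hub [ 587.4 -194.1   88. ]
port [584.7 -35.3 145. ]
```

Call:
{"op": "send_rows", "data": {"moves": [[0,[0.4,2.8,0],[0,0,0]],[1,[0.4,2.8,0],[0,0,0]],[1,[0.4,2.8,0],[0,0,0]],[1,[0,2.8,0],[0,0,0]],[1,[0,2.8,0],[0,0,0]],[1,[0,3.0,0],[0,0,0]],[1,[0,0,0],[0,0,0]],[1,[0,0,0],[0,0,0]],[1,[0,0,0],[0,0,0]],[1,[0,0,2],[0,0,0]],[1,[0,0,0],[0,0,0]]], "newtons": 25}}

```text
clock: 12.38
position: [539.1, -200.1, 178.1]
tool_rot: [-0.001, 1.0, 0.001, -0.002]
wrist_force: [-0.2, 0.3, 0.2]
width: 70.3
gripper_force: 0.0
```

```bash
python3 - <<'E'
from h import *
s=get_state(); f=grab_frame("wrist")
k=cam("wrist",s)
print(s["position"],s["tool_rot"])
print("sleeve top",proj(k,[542,-201.8,142]))
h=cv2.cvtColor(f,cv2.COLOR_BGR2HSV)
m=cv2.inRange(h,(22,120,90),(35,255,255)); n,l,st,c=cv2.connectedComponentsWithStats(m)
for i in range(1,n):
    if st[i,4]>80: print(st[i],c[i])
cv2.imwrite("pics/w5.png",f)
E
```

```text
[ 539.07199673 -200.10219531  178.06901239] [-7.48244529e-04  9.99997794e-01  8.35804630e-04 -1.77608139e-03]
sleeve top [315.7 271.2]
[503  16  23  26 462] [513.52380952  28.61255411]
[ 24 193  24  23 428] [ 35.04205607 204.0864486 ]
[295 235  37  16 210] [313.23333333 240.77142857]
[ 292  244   43   47 1022] [312.96379648 263.63894325]
```

View pics/w5.png

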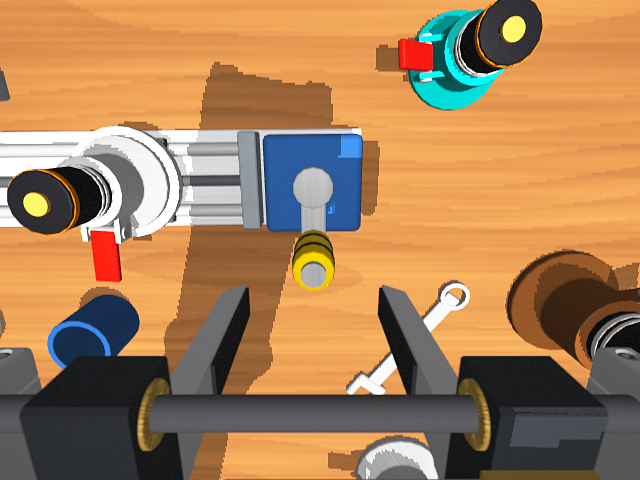

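Call:
{"op": "send_rows", "data": {"moves": [[1,[0,0,1],[0,0,0]],[1,[0,0,2],[0,0,0]],[1,[0,0,2],[0,0,0]],[1,[0,0,2],[0,0,0]],[1,[0,0,1.6],[0,0,0]],[1,[0,0,0],[0,0,0]],[1,[0,0,0],[0,0,0]],[1,[0,0,0],[0,0,0]]]}}

```text
clock: 13.1
position: [541.0, -201.8, 96.0]
tool_rot: [0.0, 1.0, 0.0, 0.001]
wrist_force: [0.0, 0.0, 0.2]
width: 93.5
gripper_force: 0.0
```

Call:
{"op": "send_rows", "data": {"moves": [[1,[0.15,-0.1,0],[0,0,0]],[-1,[0,0,0],[0,0,0]],[-1,[0,0,0],[0,0,0]],[-1,[0,0,0],[0,0,0]],[-1,[0,0,0],[0,0,0]],[-1,[0,0,0],[0,0,0]],[-1,[0,0,0],[0,0,0]],[-1,[0,0,0],[0,0,0]],[-1,[0,0,0],[0,0,0]],[-1,[0,0,0],[0,0,0]],[-1,[0,0,0],[0,0,0]]]}}

```text
clock: 14.02
position: [541.8, -200.9, 95.0]
tool_rot: [-0.0, 1.0, -0.0, -0.0]
wrist_force: [0.0, 0.2, -0.0]
width: 30.5
gripper_force: 0.0
```

```bash
python3 - <<'E'
import numpy as np
a=np.pi-np.radians(np.arange(0,541,15)); p=45*np.c_[np.cos(a),np.sin(a)]/10
d=np.diff(p,axis=0)
for i in range(24): print(i,[round(d[i,0],2),round(-d[i,1],2)],p[i+1].round(2))
E
```

```text
0 [np.float64(0.15), np.float64(-1.16)] [-4.35  1.16]
1 [np.float64(0.45), np.float64(-1.09)] [-3.9   2.25]
2 [np.float64(0.72), np.float64(-0.93)] [-3.18  3.18]
3 [np.float64(0.93), np.float64(-0.72)] [-2.25  3.9 ]
4 [np.float64(1.09), np.float64(-0.45)] [-1.16  4.35]
5 [np.float64(1.16), np.float64(-0.15)] [0.  4.5]
6 [np.float64(1.16), np.float64(0.15)] [1.16 4.35]
7 [np.float64(1.09), np.float64(0.45)] [2.25 3.9 ]
8 [np.float64(0.93), np.float64(0.72)] [3.18 3.18]
9 [np.float64(0.72), np.float64(0.93)] [3.9  2.25]
10 [np.float64(0.45), np.float64(1.09)] [4.35 1.16]
11 [np.float64(0.15), np.float64(1.16)] [4.5 0. ]
12 [np.float64(-0.15), np.float64(1.16)] [ 4.35 -1.16]
13 [np.float64(-0.45), np.float64(1.09)] [ 3.9  -2.25]
14 [np.float64(-0.72), np.float64(0.93)] [ 3.18 -3.18]
15 [np.float64(-0.93), np.float64(0.72)] [ 2.25 -3.9 ]
16 [np.float64(-1.09), np.float64(0.45)] [ 1.16 -4.35]
17 [np.float64(-1.16), np.float64(0.15)] [ 0.  -4.5]
18 [np.float64(-1.16), np.float64(-0.15)] [-1.16 -4.35]
19 [np.float64(-1.09), np.float64(-0.45)] [-2.25 -3.9 ]
20 [np.float64(-0.93), np.float64(-0.72)] [-3.18 -3.18]
21 [np.float64(-0.72), np.float64(-0.93)] [-3.9  -2.25]
22 [np.float64(-0.45), np.float64(-1.09)] [-4.35 -1.16]
23 [np.float64(-0.15), np.float64(-1.16)] [-4.5 -0. ]
```

Call:
{"op": "send_rows", "data": {"moves": [[-1,[0,0,0],[0,0,0]],[-1,[0,0,0],[0,0,0]],[-1,[0,0,0],[0,0,0]],[-1,[0,0,0],[0,0,0]]], "newtons": 30}}

```text
clock: 14.35
position: [541.8, -199.8, 94.9]
tool_rot: [-0.001, 1.0, 0.0, -0.0]
wrist_force: [-1.1, 5.1, 1.7]
width: 27.5
gripper_force: 30.0
```

Call:
{"op": "send_rows", "data": {"moves": [[-1,[0.15,-1.16,0],[0,0,0]],[-1,[0.45,-1.09,0],[0,0,0]],[-1,[0.72,-0.93,0],[0,0,0]],[-1,[0,0,0],[0,0,0]]]}}

```text
clock: 14.68
position: [555.2, -167.4, 95.0]
tool_rot: [-0.0, 1.0, 0.001, -0.0]
wrist_force: [-3.1, 8.4, 5.5]
width: 27.2
gripper_force: 30.0
```

Call:
{"op": "send_rows", "data": {"moves": [[-1,[0.93,-0.72,0],[0,0,0]],[-1,[1.09,-0.45,0],[0,0,0]],[-1,[1.16,-0.15,0],[0,0,0]],[-1,[1.16,0.15,0],[0,0,0]],[-1,[1.09,0.45,0],[0,0,0]],[-1,[0.93,0.72,0],[0,0,0]],[-1,[0,0,0],[0,0,0]]]}}

```text
clock: 15.27
position: [620.3, -169.2, 95.1]
tool_rot: [-0.0, 1.0, -0.0, 0.001]
wrist_force: [7.0, 0.1, 0.1]
width: 27.8
gripper_force: 30.0
```

Call:
{"op": "send_rows", "data": {"moves": [[-1,[0.72,0.93,0],[0,0,0]],[-1,[0.45,1.09,0],[0,0,0]],[-1,[0.15,1.16,0],[0,0,0]],[-1,[-0.15,1.16,0],[0,0,0]],[-1,[-0.45,1.09,0],[0,0,0]],[-1,[-0.72,0.93,0],[0,0,0]],[-1,[0,0,0],[0,0,0]]]}}

```text
clock: 15.85
position: [616.9, -233.0, 94.9]
tool_rot: [-0.001, 1.0, -0.001, -0.001]
wrist_force: [-9.9, 1.1, 6.3]
width: 27.8
gripper_force: 30.0
```

Call:
{"op": "send_rows", "data": {"moves": [[-1,[-0.93,0.72,0],[0,0,0]],[-1,[-1.09,0.45,0],[0,0,0]],[-1,[-1.16,0.15,0],[0,0,0]],[-1,[-1.16,-0.15,0],[0,0,0]],[-1,[-1.09,-0.45,0],[0,0,0]],[-1,[-0.93,-0.72,0],[0,0,0]],[-1,[0,0,0],[0,0,0]]]}}

```text
clock: 16.43
position: [554.7, -230.9, 95.0]
tool_rot: [-0.001, 1.0, 0.0, 0.001]
wrist_force: [1.7, 9.2, -3.6]
width: 27.6
gripper_force: 30.0
```

Call:
{"op": "send_rows", "data": {"moves": [[-1,[-0.72,-0.93,0],[0,0,0]],[-1,[-0.45,-1.09,0],[0,0,0]],[-1,[-0.15,-1.16,0],[0,0,0]],[-1,[0.15,-1.16,0],[0,0,0]],[-1,[0.45,-1.09,0],[0,0,0]],[-1,[0.72,-0.93,0],[0,0,0]],[-1,[0,0,0],[0,0,0]]]}}

```text
clock: 17.02
position: [554.9, -167.7, 95.0]
tool_rot: [-0.0, 1.0, 0.001, -0.0]
wrist_force: [-3.7, 8.8, 6.7]
width: 27.5
gripper_force: 30.0
```

Call:
{"op": "send_rows", "data": {"moves": [[-1,[0.93,-0.72,0],[0,0,0]],[-1,[1.09,-0.45,0],[0,0,0]],[-1,[1.16,-0.15,0],[0,0,0]],[-1,[0,0,0],[0,0,0]],[-1,[0,0,0],[0,0,0]],[-1,[0,0,0],[0,0,0]]]}}

```text
clock: 17.52
position: [587.8, -154.4, 95.1]
tool_rot: [-0.001, 1.0, 0.001, 0.001]
wrist_force: [4.1, 8.6, -1.8]
width: 27.7
gripper_force: 30.0
```

```bash
python3 - <<'E'
from h import *
s=get_state(); print(s["position"],s["width"],s["wrist_force"])
f=grab_frame("scene"); c=cv2.resize(f[190:310,270:410],None,fx=4,fy=4,interpolation=cv2.INTER_CUBIC)
t=grab_frame("top"); cv2.imwrite("pics/top1.png",t); cv2.imwrite("pics/scene1.png",f)
d=cv2.resize(t[190:270,225:345],None,fx=4,fy=4,interpolation=cv2.INTER_CUBIC)
im=np.zeros((480,560+0,3),np.uint8); im=c
cv2.imwrite("pics/c3.png",im)
ks=cam("scene"); kt=cam("top")
h=cv2.cvtColor(t,cv2.COLOR_BGR2HSV); m=cv2.inRange(h,(20,80,90),(38,255,255)); n,l,st,cc=cv2.connectedComponentsWithStats(m)
for i in range(1,n):
    if st[i,4]>8 and 220<cc[i][0]<430: print(st[i],cc[i],ray(kt,*cc[i],145))
E
```

```text
[ 587.8083322  -154.41264157   95.12615411] 27.70971031392719 [ 4.12202719  8.56386978 -1.83914996]
[269 199   9   8  56] [273.23214286 202.33928571] [612.6 112.9 145. ]
[285 211   7   7  38] [288.21052632 213.84210526] [585.2  77.4 145. ]
[244 327   6   7  34] [246.41176471 330.32352941] [313.2 172.  145. ]
```

View pics/c3.png

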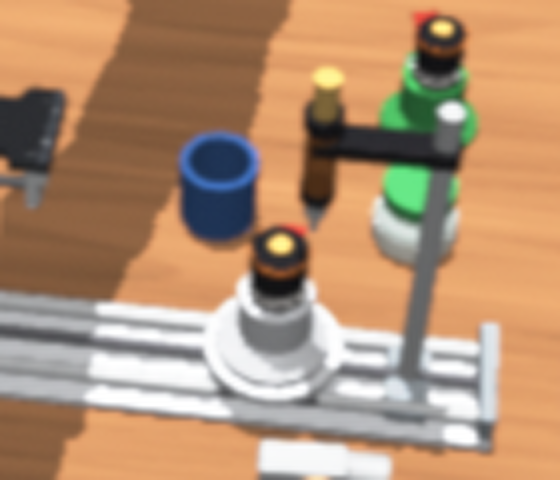

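```bash
python3 - <<'E'
from h import *
k=cam("scene"); print(ray(k,339.6,250.9,145), ray(k,348.1,247.1,162), proj(k,[585,97,145]))
E
```

```text
[584.9  77.1 145. ] [583.4  98.4 162. ] [347.1 251.8]
```

Call:
{"op": "send_rows", "data": {"moves": [[-1,[1.16,0.15,0],[0,0,0]],[-1,[1.09,0.45,0],[0,0,0]],[-1,[0.93,0.72,0],[0,0,0]],[-1,[0.72,0.93,0],[0,0,0]],[-1,[0.45,1.09,0],[0,0,0]],[-1,[0.08,0.38,0],[0,0,0]],[-1,[0,0,0],[0,0,0]],[-1,[0,0,0],[0,0,0]],[-1,[0,0,0],[0,0,0]]]}}

```text
clock: 18.37
position: [631.5, -194.0, 95.1]
tool_rot: [0.0, 1.0, -0.0, 0.001]
wrist_force: [5.2, -3.4, -2.7]
width: 27.7
gripper_force: 30.0
```

```bash
python3 - <<'E'
from h import *
s=get_state(); print(s["position"],s["width"],s["wrist_force"])
f=grab_frame("scene"); c=cv2.resize(f[215:285,300:400],None,fx=6,fy=6,interpolation=cv2.INTER_CUBIC)
cv2.imwrite("pics/c4.png",c)
k=cam("scene"); print((np.array([proj(k,[585,y,z]) for y,z in((97.5,162),(97.5,145))])-[300,215]+.42)*6)
E
```

```text
[ 631.46351623 -193.9680408    95.12731782] 27.712819480290957 [ 5.24169194 -3.42701808 -2.73778221]
[[288.72 197.52]
 [286.32 223.32]]
```

View pics/c4.png

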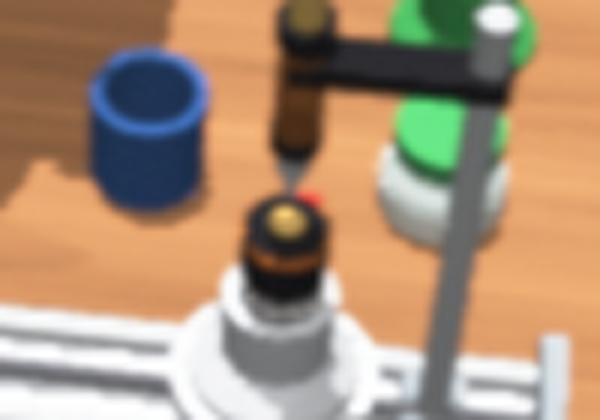

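Call:
{"op": "send_rows", "data": {"moves": [[-0.2,[0,0,0],[0,0,0]],[0,[0,0,0],[0,0,0]],[0.3,[0,0,0],[0,0,0]],[0.3,[0,0,0],[0,0,0]],[0.3,[0,0,0],[0,0,0]],[0.3,[0,0,0],[0,0,0]],[0.3,[0,0,-1],[0,0,0]],[0.3,[0,0,-2],[0,0,0]],[0.3,[0,0,-3],[0,0,0]],[0.3,[0,0,-3],[0,0,0]],[0.3,[0,0,0],[0,0,0]],[0.3,[0,0,0],[0,0,0]]]}}

```text
clock: 19.42
position: [632.2, -193.4, 187.6]
tool_rot: [0.0, 1.0, -0.0, 0.002]
wrist_force: [-0.6, -0.5, -0.5]
width: 61.0
gripper_force: 0.0
```

```bash
python3 - <<'E'
from h import *
s=get_state(); print(s["position"],s["width"],s["wrist_force"])
t=grab_frame("top"); kt=cam("top"); f=grab_frame("scene"); k=cam("scene")
for im,kk,nm in((t,kt,"top"),(f,k,"scene")):
    h=cv2.cvtColor(im,cv2.COLOR_BGR2HSV); m=cv2.inRange(h,(20,80,90),(38,255,255)); n,l,st,cc=cv2.connectedComponentsWithStats(m)
    for i in range(1,n):
        p=ray(kk,*cc[i],145)
        if st[i,4]>5 and 550<p[0]<640 and 40<p[1]<140: print(nm,st[i],cc[i],p)
E
```

```text
[ 632.18390176 -193.36974188  187.58575359] 60.95189725539345 [-0.55928868 -0.47202231 -0.52678292]
top [269 199   9   8  56] [273.23214286 202.33928571] [612.6 112.9 145. ]
top [278 214   5   4  12] [280.25 216.  ] [580.   96.1 145. ]
```

```bash
python3 -c "
from plant import *
print(finish_job())"
```

```text
the job is handed in; nothing more can be done
None
```

The canister is seated on the ball and latched, and wound under the syringe with its port within about 1 mm of the nozzle tip by camera; the sleeve is released and the job handed in at about 19.5 s, though no verdict came back.

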